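# Pack the polishing-lathe tool kit and fold up its case

### The arm

A 6-joint arm with a two-finger parallel gripper is mounted at the origin on the work surface. World frame = base frame: x ahead of the robot, y to its left, z up, the work surface at z = 0. Lengths are in mm, angles in rad, forces in N, time in s.
With the tool pointing down it reaches from about 250 to 775 mm from the base axis. Payload 8.9 kg.
Tool frame: the origin (TCP) lies on the centre line of the jaws, within the pads' length; the fingertips stand 19 mm ahead of it and the grasp point (between the pads) is the TCP; z points along the fingers, y is the line along which they close (so a half turn about z gives the same grasp; the last joint's range is limited). The gripper opens to 85 mm and grips with 20 to 120 N. Pads are 22 mm wide; open, the fingers measure 114 mm over their backs; the gripper's body (76 mm by 85 mm) begins 54 mm behind the grasp point. The pads swing forward as they close: fully open they stand 13 mm farther back than shut.
Start: joints at [1.197, 0.291, -0.153, 1.127, 0, 1.431], TCP at [122.134, 510.595, 250.305] pointing down, gripper open.
Joint ranges: [-2.52, 2.52], [-0.91, 1.74], [-1.3, 1.37], [-1.96, 2.02], [-1.52, 1.47], [-3.14, 3.14]. Speed limits (rad/s): [2.22, 2.22, 2.79, 3.14, 3.14, 3.14].

### API

Orientations are given as a unit quaternion [w, x, y, z].
In Python, from rig import monitor, eyes, bot, finder gives the robot as it stands.
- The arm moves only by the tool drive_tool, never from a script. Its arguments are lists of equal length, an entry for each row: "xyz": the shift along the world's x, y, z in mm, a list of three; "yaw": the turn about the world's z in rad. In form: {"xyz": [[tx, ty, tz], ...], "yaw": [yaw, ...]}. A call has exactly 10 rows; each row is the pose to reach, as a shift and turn from the pose commanded when the call began; what a row does not reach only later rows make up. A row lasts 1/8 s, in which the tool goes at most 62.5 mm and 10.7 degrees, less where a joint would pass 70% of its speed; a pose out of reach is approached as far as the arm can. A call with a gripper value outside its range is refused whole. "hand" is the gripper command: -1 is fully open, 1 is shut, values between are in proportion, set as the call begins (left out, the last holds). The fingers move at their own pace and stop on an object; the grip force is fixed at half the most. Time passes only in rows, so rows that repeat a pose let the fingers close, or fill a call up. It gives the time, the measured TCP pose, the force, the opening and the grip force at its end, in the units of the state.
- monitor.get_obs(): the state, without advancing time (a new reading comes with each control period).
- eyes.grab_frame(name): name is "scene" or "top"; returns (picture, depth): 384x512x3 uint8, red, green, blue; 384x512 float32, mm along the optical axis (not along the pixel's ray), 0 where there is no reading.
- eyes.camera_info(name): a dict with "fx", "fy", "cx", "cy" (pixels), "R" (3x3) and "t" (3): a world point X has camera coordinates R X + t. Camera axes: x right, y down, z forward; pixel columns grow to the right and rows downward; lengths in mm; the calibration is good to about 2 mm. A picture is of the moment at which its call begins. camera_info takes no time and is no camera call.
- bot.close_job(): hands the job in; it is judged then, once.
Trained networks look in the newest picture that a camera, given by its name, has taken for a name from the list of things; names that differ only in an ending like _2 or _b are one class to them, and where a whole thing is asked for, a point or a joint stands for the part that bears it (a point fixed in the world has none). Each returns a list of dicts, best first, with "confidence" (0 to 1); they miss things now and then, are a little off and sometimes report something else, mostly with a low value. They report only what shows in the picture. A call takes as long as a camera call. They do not tell look-alikes from the thing itself.
- finder.look_for(camera, thing): "point" ([x, y, z] in mm, in the coordinates of the camera as it stood for that picture, good to about 4 mm: the middle of the surface that is visible of it).
The state is a dict: "clock": time; "qpos": joint angles; "qd": joint speeds; "joint_torque": joint torques, N m; "position": TCP position; "tool_rot": TCP orientation; "wrist_force": force on the tool from outside, world axes, zero at the start; "ft_torque": the same for the moment, N m; "width": finger opening in mm; "finger_force": force on a finger pad.
Only numpy, scipy, OpenCV 4.12 (cv2) and the standard library are available. Lean on these libraries where they do the work, as an engineer would, in place of code of your own. Each camera call takes 0.05 s, during which the arm holds its last target. There are 200 camera calls.

### The job

Press each tool lying on the bench into the foam cutout of the case that matches its shape, the right way round and fully home on the cutout's floor. Only when all the tools are home, fold the case's four side panels fully upright, in any order, so that they stand as an open box round the tools. Leave the other things on the bench where they are: do not knock them over or shove them away.

Things in the scene. Friction and masses are not known exactly. Their poses are not given: they have to be found in the camera images.
- case: black base of a folding tool case, fixed on the bench, 104 mm (its x) by 260 mm (its y), upper face 28 mm above the bench; origin under its centre at bench height; x points away from the robot, y to the robot's left (turned up to 7 degrees). Four grey foam inserts lie side by side in it along y, in any order, centres 56 mm apart; four aluminium panels are hinged to its sides
- fork: forked spanner: plain 16 mm wide shank, at its +x end a head 40 mm wide (x +15 to +40) with two square prongs 12 mm wide and a 16 mm gap between them. 80 mm long along x, 80 to 150 g, steel parts 14 mm tall; in the middle (x -15 to +15) a black grip block 16 mm wide (y), 24 mm tall. Origin under its middle, z up. May be absent
- insert_fork: fixed foam insert, 96 x 56 mm, with the orange-floored cutout for the fork. Origin on the cutout's floor, 16 mm above the bench, where the tool's origin belongs; x points as the tool's x must. Cutout 12 mm deep, upright walls, 1.5 mm clear of the tool all round (plain rectangle round the prongs); a tool that is home has its grip block 12 mm proud
- tee: T key: crossbar 44 mm wide (along y) and 16 mm long at its -x end (x -40 to -24), narrow stem 10 mm wide at its +x end (x +15 to +40). 80 mm long along x, 80 to 150 g, steel parts 14 mm tall; in the middle (x -15 to +15) a black grip block 16 mm wide (y), 24 mm tall. Origin under its middle, z up. May be absent
- insert_tee: fixed foam insert, 96 x 56 mm, with the orange-floored cutout for the tee. Origin on the cutout's floor, 16 mm above the bench, where the tool's origin belongs; x points as the tool's x must. Cutout 12 mm deep, upright walls, 1.5 mm clear of the tool all round; a tool that is home has its grip block 12 mm proud
- hook: L-shaped hook spanner: straight 16 mm wide bar with a single 16 x 16 mm foot standing out to its +y side at the +x end (x +24 to +40, y +8 to +24). 80 mm long along x, 80 to 150 g, steel parts 14 mm tall; in the middle (x -15 to +15) a black grip block 16 mm wide (y), 24 mm tall. Origin under its middle, z up. May be absent
- insert_hook: fixed foam insert, 96 x 56 mm, with the orange-floored cutout for the hook. Origin on the cutout's floor, 16 mm above the bench, where the tool's origin belongs; x points as the tool's x must. Cutout 12 mm deep, upright walls, 1.5 mm clear of the tool all round; a tool that is home has its grip block 12 mm proud
- cross: cross key: 16 mm wide bar with a crossbar 44 mm wide (along y), 14 mm long, near its +x end (x +20 to +34). 80 mm long along x, 80 to 150 g, steel parts 14 mm tall; in the middle (x -15 to +15) a black grip block 16 mm wide (y), 24 mm tall. Origin under its middle, z up. May be absent
- insert_cross: fixed foam insert, 96 x 56 mm, with the orange-floored cutout for the cross. Origin on the cutout's floor, 16 mm above the bench, where the tool's origin belongs; x points as the tool's x must. Cutout 12 mm deep, upright walls, 1.5 mm clear of the tool all round; a tool that is home has its grip block 12 mm proud
- panel_near (a joint): angle of the panel towards the robot: 0 = out flat, level with its hinge, 1.571 = upright, at its stop. Hinge line along the case's y at case x -56 mm, 24 mm above the bench. Panel 5 mm thick, 240 mm wide, edge 50 mm from the hinge; a 24 mm wide tongue in the middle of the edge carries the grip bar. Stiff hinge: stays where it is left, moves with about 1 to 2 N at the bar
- near_bar (a point): middle of the near panel's black grip bar: 12 mm thick, 24 mm long, parallel to the hinge, 72 mm from it, moves with the panel; can be pinched end to end and then turns between the fingers
- panel_far (a joint): angle of the panel away from the robot: 0 = out flat, level with its hinge, 1.571 = upright, at its stop. Hinge line along the case's y at case x +56 mm, 24 mm above the bench. Panel 5 mm thick, 240 mm wide, edge 50 mm from the hinge; a 24 mm wide tongue in the middle of the edge carries the grip bar. Stiff hinge: stays where it is left, moves with about 1 to 2 N at the bar
- far_bar (a point): middle of the far panel's black grip bar: 12 mm thick, 24 mm long, parallel to the hinge, 72 mm from it, moves with the panel; can be pinched end to end and then turns between the fingers
- panel_left (a joint): angle of the panel on the robot's left: 0 = out flat, level with its hinge, 1.571 = upright, at its stop. Hinge line along the case's x at case y +134 mm, 24 mm above the bench. Panel 5 mm thick, 90 mm wide, edge 50 mm from the hinge; a 24 mm wide tongue in the middle of the edge carries the grip bar. Stiff hinge: stays where it is left, moves with about 1 to 2 N at the bar
- left_bar (a point): middle of the left panel's black grip bar: 12 mm thick, 24 mm long, parallel to the hinge, 72 mm from it, moves with the panel; can be pinched end to end and then turns between the fingers
- panel_right (a joint): angle of the panel on the robot's right: 0 = out flat, level with its hinge, 1.571 = upright, at its stop. Hinge line along the case's x at case y -134 mm, 24 mm above the bench. Panel 5 mm thick, 90 mm wide, edge 50 mm from the hinge; a 24 mm wide tongue in the middle of the edge carries the grip bar. Stiff hinge: stays where it is left, moves with about 1 to 2 N at the bar
- right_bar (a point): middle of the right panel's black grip bar: 12 mm thick, 24 mm long, parallel to the hinge, 72 mm from it, moves with the panel; can be pinched end to end and then turns between the fingers
- paste_jar: bystander: small white jar, 34 mm wide, 40 mm tall, among the tools; origin on its underside
- oil_jar: bystander: small amber jar, 30 mm wide, 45 mm tall, beside the tools; origin on its underside
- compound_bar: bystander: brown polishing compound bar 70 x 34 x 30 mm; origin on its underside
- felt_wheel: bystander: felt wheel 70 mm wide, 18 mm tall, lying; origin on its underside
- watch_ring: bystander: steel watch case ring 42 mm wide, 9 mm tall; origin on its underside
- spirit_bottle: bystander: white bottle, 52 mm wide, 100 mm tall; origin on its underside
- parts_cup: bystander: aluminium cup, 60 mm wide, 50 mm tall; origin on its underside
Mind the look-alikes: they are no part of the job. What is shaped like the cross but green is not meant.

How it is judged (in metres and radians):
On the way, in this order (a step that is already met when the one before it is completed fails the run):
1. every tool present is home in its own cutout (horizontal distance between fork and insert_fork below 0.004 m and angle between the x axis of fork and the x axis of insert_fork, either way round below 0.1 rad and z of fork in the frame of insert_fork below 0.003 m and angle between each of fork, tee, hook, cross's own z axis and vertical below 0.07 rad and horizontal distance between tee and insert_tee below 0.004 m and angle between the x axis of tee and the x axis of insert_tee, either way round below 0.1 rad and z of tee in the frame of insert_tee below 0.003 m and horizontal distance between hook and insert_hook below 0.004 m and angle between the x axis of hook and the x axis of insert_hook, either way round below 0.1 rad and z of hook in the frame of insert_hook below 0.003 m and horizontal distance between cross and insert_cross below 0.004 m and angle between the x axis of cross and the x axis of insert_cross, either way round below 0.1 rad and z of cross in the frame of insert_cross below 0.003 m), for 0.2 s.
2. all four panels stand upright (value of joint each of panel_near, panel_far, panel_left, panel_right above 1.43 rad), for 0.2 s.
At the end, for the whole second after the job is handed in: Every tool present lies at rest in its own cutout (origin within 4 mm horizontally of its place, turned less than 6 degrees from it, underside within 3 mm of the floor, tilted less than 4 degrees), and all four panels stand upright (joint above 1.43 rad, i.e. 82 degrees) (all of step 1 and all of step 2 and linear speed of each of fork, tee, hook, cross below 0.02 m/s); the robot touches nothing.
It fails at once if a bystander is shoved more than 6 cm or knocked over (distance of any of paste_jar, oil_jar, compound_bar, felt_wheel, watch_ring, spirit_bottle, parts_cup from where it was at the start of the episode above 0.06 m or angle between any of paste_jar, oil_jar, compound_bar, felt_wheel, watch_ring, spirit_bottle, parts_cup's own z axis and vertical above 0.8 rad).
Of fork, tee, hook, cross only 3 to 4 are there at a start; the rules pass over those that are not, and their reading is None.
At some moment in a run one of fork, tee, hook, cross may be knocked a few centimetres aside while the robot is not near it.
Once in a run the grip may slacken for a moment while it holds something.
It also fails if it takes over 205 s, if anything falls off the work surface, if the arm or the gripper's body presses on something with over 40 N, if the wrist force passes 120 N, or if a joint passes its speed limit or range.

## Working session

There is one attempt and no reset: what is moved stays moved. The work goes in short steps, Python scripts to look and compute and a tool call to move; the robot and the scene stay as the last step left them, time stands still between calls to the robot, and variables do not carry over. Pictures are saved under pics/ and viewed, at most 14 in all, crops included, and the job is handed in when it is done.

Besides the shell and the picture viewer there is one more tool, called after "Request:" by a JSON object that holds its "op" and its "data". drive_tool: Moves the arm, as the interface text tells. Its arguments: {"type":"object","properties":{"xyz":{"type":"array","items":{"type":"array","items":{"type":"number"}}},"yaw":{"type":"array","items":{"type":"number"}},"hand":{"type":"number"}},"required":["xyz","yaw"]}

```bash
ls; mkdir -p pics
python3 - <<'E'
from rig import monitor, eyes, bot, finder
import cv2,numpy as np
for n in ("scene","top"):
    im,d=eyes.grab_frame(n); cv2.imwrite(f"pics/{n}0.png",cv2.resize(im[:,:,::-1],(800,600),interpolation=cv2.INTER_CUBIC)); np.savez(f"{n}0.npz",im=im,d=d)
    c=eyes.camera_info(n); print(n,c)
print(monitor.get_obs())
E
```

```text
pics
scene {'fx': 369.4986957328886, 'fy': 369.4986957328886, 'cx': 253.98880463754548, 'cy': 195.341141798693, 'R': array([[-0.30300324,  0.95284001, -0.01688025],
       [ 0.62685695,  0.18593647, -0.75662276],
       [-0.71780178, -0.23984065, -0.65363374]]), 't': array([ 119.3343511 , -269.3577852 , 1384.62345651])}
top {'fx': 393.4513223372101, 'fy': 393.4513223372101, 'cx': 257.9808319311748, 'cy': 188.61311967891797, 'R': array([[ 0.00376564, -0.99996744,  0.00713749],
       [-0.99077568, -0.00469769, -0.13543072],
       [ 0.13545983, -0.00656167, -0.99076111]]), 't': array([  31.67753802,  496.3941797 , 1191.51341234])}
{'clock': 0.1, 'qpos': array([ 1.19668233e+00,  2.91223994e-01, -1.54030392e-01,  1.12667385e+00,
       -5.53823457e-06,  1.43147630e+00]), 'qd': array([ 0.00092417, -0.00216751,  0.0035069 ,  0.00032612, -0.00178551,
        0.00044094]), 'joint_torque': array([ 1.27845688e-03, -5.37981319e+01,  3.31919038e+01,  9.32947733e-03,
       -2.42662236e-04, -2.53797708e-05]), 'position': array([122.01638157, 510.264285  , 249.79731555]), 'tool_rot': array([-1.41021612e-04,  1.17127487e-01,  9.93116726e-01, -5.48112252e-04]), 'wrist_force': array([ 0.48967645,  0.08925955, -0.0574464 ]), 'ft_torque': array([-0.00893797, -0.03521848, -0.01938598]), 'finger_force': 0.0, 'width': 85.65919924860003}
```

View pics/top0.png

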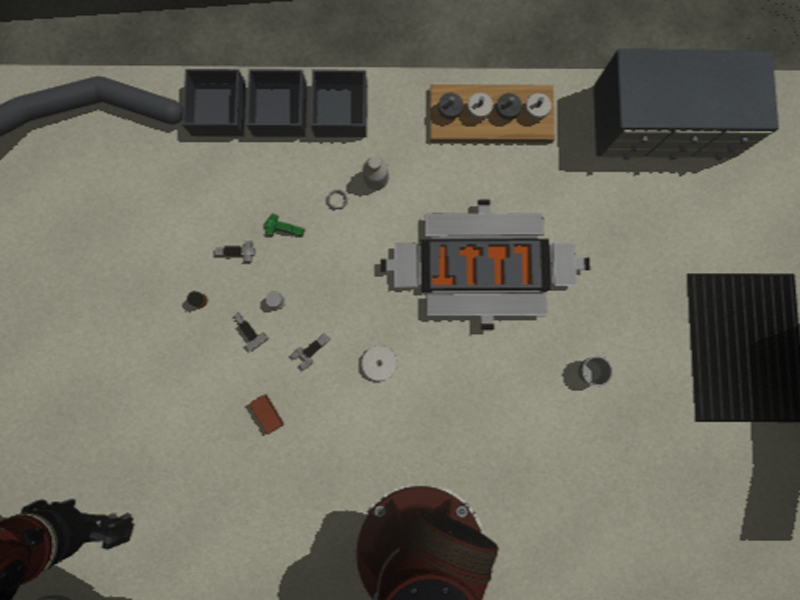

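View pics/scene0.png

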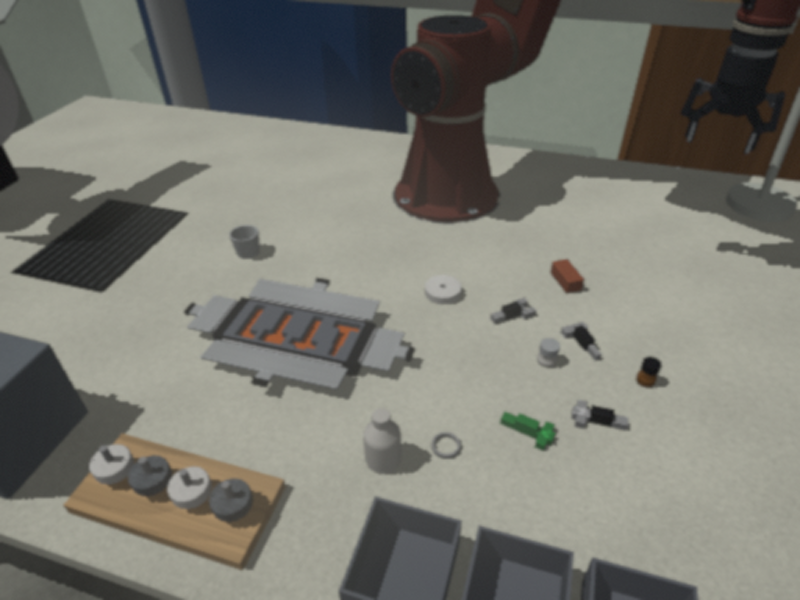

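Top view (800x600): case centre (485,265) with four cutouts; three grey tools at (235,252), (250,332), (312,350); green decoy (283,226); jars at (196,299), (274,301); wheel (378,363); compound bar (265,414). Crop closer.

```bash
cat > h.py <<'E'
import numpy as np,cv2
from rig import monitor, eyes, bot, finder
def unproj(n,u,v,d):
    c=eyes.camera_info(n); p=np.array([(u-c['cx'])/c['fx']*d,(v-c['cy'])/c['fy']*d,d]); return c['R'].T@(p-c['t'])
def onplane(n,u,v,z):
    c=eyes.camera_info(n); r=c['R'].T@np.array([(u-c['cx'])/c['fx'],(v-c['cy'])/c['fy'],1.]); o=-c['R'].T@c['t']
    return o+r*(z-o[2])/r[2]
def proj(n,X):
    c=eyes.camera_info(n); p=c['R']@np.asarray(X,float)+c['t']; return p[0]/p[2]*c['fx']+c['cx'],p[1]/p[2]*c['fy']+c['cy']
def ortho(n,im,x0,x1,y0,y1,z,s):
    "rectified picture at height z: rows = x falling from x1, cols = y falling from y1, s px per mm"
    W=int((y1-y0)*s);H=int((x1-x0)*s)
    src=np.float32([proj(n,(x,y,z)) for x,y in((x1,y1),(x1,y0),(x0,y0),(x0,y1))])
    M=cv2.getPerspectiveTransform(src,np.float32([(0,0),(W,0),(W,H),(0,H)]))
    return cv2.warpPerspective(im,M,(W,H),flags=cv2.INTER_CUBIC)
E
python3 - <<'E'
from h import *
im=np.load("top0.npz")['im']
for u,v in((235,252),(250,332),(312,350),(485,265),(283,226),(274,301)): print(onplane("top",u*.64,v*.64,10).round())
a=ortho("top",im,370,640,200,480,14,2.1); b=ortho("top",im,400,620,-240,60+40,20,2.2)
cv2.imwrite("pics/a.png",a[:,:,::-1]);cv2.imwrite("pics/b.png",b[:,:,::-1]);print(a.shape,b.shape)
for t in("fork","tee","hook","cross","insert_fork","insert_tee","insert_hook","insert_cross","near_bar","far_bar","left_bar","right_bar"):
    for n in("top",):
        c=eyes.camera_info(n)
        for r in finder.look_for(n,t)[:3]: print(t,n,round(r['confidence'],2),(c['R'].T@(np.array(r['point'])-c['t'])).round())
E
```

```text
[586. 378.  10.]
[422. 341.  10.]
[387. 216.  10.]
[ 562. -134.   10.]
[641. 282.  10.]
[485. 295.  10.]
(567, 588, 3) (484, 748, 3)
fork top 0.7 [386. 218.  16.]
fork top 0.49 [ 561. -291.   29.]
tee top 0.2 [ 481. -128.   29.]
hook top 0.43 [590. 371.  16.]
hook top 0.17 [262. 300.  35.]
cross top 0.65 [636. 286.  15.]
cross top 0.58 [587. 373.  20.]
insert_fork top 0.71 [ 565. -155.   30.]
insert_tee top 0.69 [564. -49.  28.]
insert_hook top 0.82 [ 561. -213.   29.]
insert_hook top 0.29 [ 483. -127.   29.]
insert_cross top 0.84 [ 561. -104.   30.]
near_bar top 0.68 [ 480. -128.   30.]
far_bar top 0.73 [ 641. -130.   30.]
left_bar top 0.95 [557.  30.  24.]
right_bar top 0.88 [ 563. -290.   28.]
right_bar top 0.72 [560.  33.  25.]
```

Run:
```python
from h import *
im=np.load("top0.npz")['im']
a=ortho("top",im,360,660,180,400,14,2.66); b=ortho("top",im,480,640,-280,20,20,2.66)
cv2.imwrite("pics/a1.png",a[:598,:,::-1]);cv2.imwrite("pics/b1.png",b[:598,:,::-1]);print(a.shape,b.shape)
cv2.imwrite("pics/a1.png",a[200:,:,::-1]);
```

```text
(798, 585, 3) (425, 798, 3)
```

View pics/b1.png

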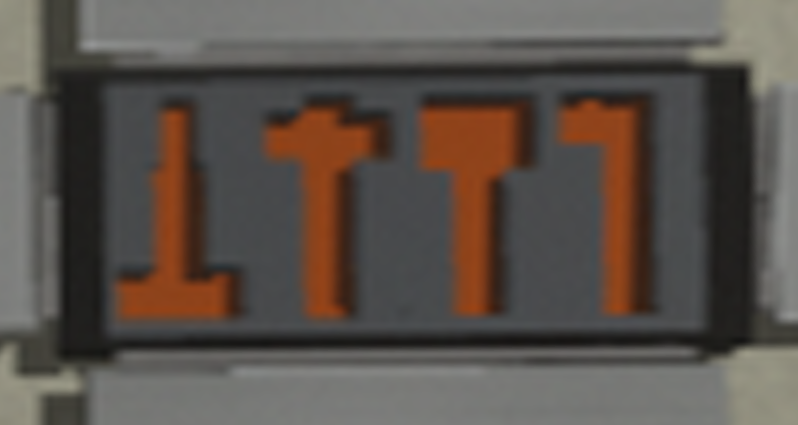

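View pics/a1.png

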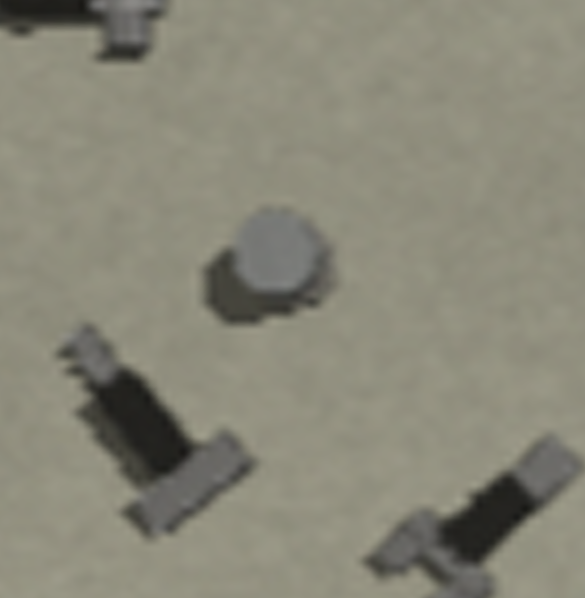

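b1: case cutouts from left to right tee (crossbar near), cross, fork, hook, all heading +x. a1: tee at (165,430), fork (480,510, prongs lower-left), cross at upper-left; jar (278,250). No hook present. Now fit poses by model rendering.

```bash
cat > fit.py <<'E'
from h import *
from scipy.optimize import minimize
# boxes x0,x1,y0,y1 of steel; grip separately
G=(-15,15,-8,8)
S=dict(fork=[(-40,15,-8,8),(15,28,-20,20),(28,40,8,20),(28,40,-20,-8)],
 tee=[(-40,-24,-22,22),(-24,15,-8,8),(15,40,-5,5)],
 hook=[(-40,40,-8,8),(24,40,8,24)],cross=[(-40,40,-8,8),(20,34,-22,22)])
def boxpts(b,z0,z1,p):
    c,s=np.cos(p[2]),np.sin(p[2]); o=[]
    for z in(z0,z1):
        for x,y in((b[0],b[2]),(b[1],b[2]),(b[1],b[3]),(b[0],b[3])): o.append((p[0]+c*x-s*y,p[1]+s*x+c*y,z))
    return o
K=8
def fill(n,polys,roi):
    u0,v0,w,h=roi; m=np.zeros((h*K,w*K),np.uint8)
    for P in polys:
        q=np.array([proj(n,X) for X in P]); q=((q+.5-[u0,v0])*K-.5)
        cv2.fillConvexPoly(m,cv2.convexHull(np.round(q*16).astype(np.int32)),1,shift=4)
    return m
def area(m,roi): return cv2.resize(m.astype(np.float32),(roi[2],roi[3]),interpolation=cv2.INTER_AREA)
def tool_mask(n,name,p,roi,zb=0):
    return area(fill(n,[boxpts(b,zb,zb+14,p) for b in S[name]]+[boxpts(G,zb,zb+24,p)],roi),roi)
def grow(b,g,name): return (b[0]-g,b[1]+g,b[2]-g,b[3]+g)
def cut_mask(n,p,roi,order=('tee','cross','fork','hook')):
    M=0
    for i,t in enumerate(order):
        y=84-56*i; c,s=np.cos(p[2]),np.sin(p[2]); q=(p[0]-s*y,p[1]+c*y,p[2])
        B=[grow(b,1.5,t) for b in(S[t] if t!='fork' else [(-40,15,-8,8),(15,40,-20,20)])]
        M=M+area(fill(n,[boxpts(b,16,16,q) for b in B],roi)&fill(n,[boxpts(b,28,28,q) for b in B],roi),roi)
    return M
def opt(f,p0,st=(4,4,.08)):
    p0=np.array(p0,float); st=np.array(st); best=None
    for k in(1,.3):
        r=minimize(lambda d:f(p0+d*st),[0,0,0],method='Nelder-Mead',options=dict(initial_simplex=k*np.array([[-.5,-.5,-.5],[1,0,0],[0,1,0],[0,0,1]]),xatol=.01,fatol=1e-4)); p0=p0+r.x*st
    return p0,r.fun
def roi_of(n,X,r): 
    u,v=proj(n,X); return int(u-r),int(v-r*.75),int(2*r),int(1.5*r)
def heights(n,d):
    c=eyes.camera_info(n); v,u=np.mgrid[:d.shape[0],:d.shape[1]]
    P=np.stack([(u-c['cx'])/c['fx']*d,(v-c['cy'])/c['fy']*d,d],-1)-c['t']; return P@c['R']
def cut_fit(n,im,p0):
    roi=roi_of(n,(p0[0],p0[1],20),75); u,v,w,h=roi; I=im[v:v+h,u:u+w].astype(float)
    obs=np.clip((I[...,0]-I[...,2]-15)/80,0,1)
    return opt(lambda p:np.mean((obs-cut_mask(n,p,roi))**2)/obs.mean(),p0)
def tool_fit(n,im,d,name,p0,zb=0,thr=6,r=28):
    roi=roi_of(n,(p0[0],p0[1],zb+10),r); u,v,w,h=roi; H=heights(n,d)[v:v+h,u:u+w]
    obs=((H[...,2]>zb+thr)&(np.hypot(H[...,0]-p0[0],H[...,1]-p0[1])<58)).astype(float)
    return opt(lambda p:np.mean((obs-tool_mask(n,name,p,roi,zb))**2)/obs.mean(),p0)
E
python3 - <<'E'
from fit import *
for n in("top","scene"):
    f=np.load(n+"0.npz");im,d=f['im'],f['d']
    H=heights(n,d); u,v=map(int,proj(n,(450,250,0))); print(n,'bench z',np.median(H[v-4:v+4,u-4:u+4,2]),H[v-4:v+4,u-4:u+4,2].std())
    print('case',*cut_fit(n,im,(562,-131,.015)))
    for t,p in dict(cross=(586,376,-1.57),tee=(422,341,.85),fork=(387,216,2.3)).items(): print(t,*tool_fit(n,im,d,t,p))
E
```

```text
top bench z 0.026141767352799626 2.5566193981772853Traceback (most recent call last):
  File "<stdin>", line 5, in <module>
  File "fit.py", line 44, in cut_fit
    return opt(lambda p:np.mean((obs-cut_mask(n,p,roi))**2)/obs.mean(),p0)
  File "fit.py", line 34, in opt
    r=minimize(lambda d:f(p0+d*st),[0,0,0],method='Nelder-Mead',options=dict(initial_simplex=k*np.array([[-.5,-.5,-.5],[1,0,0],[0,1,0],[0,0,1]]),xatol=.01,fatol=1e-4)); p0=p0+r.x*st
    res = _minimize_neldermead(fun, x0, args, callback, bounds=bounds,
                               **options)
    fxr = func(xr)
    fx = function(np.copy(x), *(wrapper_args + args))
  File "fit.py", line 34, in <lambda>
    r=minimize(lambda d:f(p0+d*st),[0,0,0],method='Nelder-Mead',options=dict(initial_simplex=k*np.array([[-.5,-.5,-.5],[1,0,0],[0,1,0],[0,0,1]]),xatol=.01,fatol=1e-4)); p0=p0+r.x*st
                        ~^^^^^^^^^
  File "fit.py", line 44, in <lambda>
    return opt(lambda p:np.mean((obs-cut_mask(n,p,roi))**2)/obs.mean(),p0)
                                     ~~~~~~~~^^^^^^^^^
  File "fit.py", line 29, in cut_mask
    M=M+area(fill(n,[boxpts(b,16,16,q) for b in B],roi)&fill(n,[boxpts(b,28,28,q) for b in B],roi),roi)
                                                        ~~~~^^^^^^^^^^^^^^^^^^^^^^^^^^^^^^^^^^^^^^
  File "fit.py", line 17, in fill
    q=np.array([proj(n,X) for X in P]); q=((q+.5-[u0,v0])*K-.5)
                ~~~~^^^^^
  File "h.py", line 9, in proj
    c=eyes.camera_info(n); p=c['R']@np.asarray(X,float)+c['t']; return p[0]/p[2]*c['fx']+c['cx'],p[1]/p[2]*c['fy']+c['cy']
ValueError: time passes only in moves, steps and waits
```

```bash
sed -i 's/eyes.camera_info(n)/info(n)/; s/^from rig.*/&\nfrom functools import lru_cache\n@lru_cache\ndef info(n): return eyes.camera_info(n)/' h.py; sed -i 's/eyes.camera_info(n)/info(n)/;s/thr=6/thr=7/' fit.py; grep -n "def info" -A1 h.py
sed -i 's/^def info(n):.*/def info(n): return eyes.camera_info(n)/' h.py
cat > a.py <<'E'
from fit import *
for n in("top","scene"):
    f=np.load(n+"0.npz");im,d=f['im'],f['d']
    print(n,'case',*cut_fit(n,im,(562,-131,.015)))
    for t,p in dict(cross=(586,376,-1.57),tee=(422,341,.85),fork=(387,216,2.3)).items(): print(t,*tool_fit(n,im,d,t,p))
E
python3 a.py
```

```text
5:def info(n): return eyes.camera_info(n)
6-def unproj(n,u,v,d):
top case [ 5.60130508e+02 -1.29800894e+02  1.20283701e-02] 0.09149279313323258
cross [589.48993448 382.14407992  -1.58199699] 0.12746472305126402
tee [429.52353886 350.68182802   0.66990505] 0.0653163846685083
fork [389.63180484 218.58194075   2.30264604] 0.08865906762295081
scene case [ 5.64891017e+02 -1.29838693e+02  8.51869028e-03] 0.29048233514283167
cross [588.59989604 380.03288698  -1.55022437] 0.25230687978316324
tee [429.85718003 347.30490736   0.5967853 ] 0.3001028315812212
fork [390.37394634 215.10406688   2.34721874] 0.29900045955882354
```

Request:
{"op": "drive_tool", "data": {"xyz": [[51,-27,-20],[103,-54,-40],[154,-80,-60],[205,-107,-80],[256,-134,-100],[307,-160,-120],[307,-160,-140],[307,-160,-150],[307,-160,-150],[307,-160,-150]], "yaw": [0.18,0.36,0.54,0.72,0.9,0.9,0.9,0.9,0.9,0.9], "hand": 0.06}}

```text
clock: 1.95
position: [428.7, 351.5, 101.2]
tool_rot: [0.001, -0.327, 0.945, 0.0]
wrist_force: [0.0, 0.6, -0.5]
width: 40.4
finger_force: 0.0
```

Request:
{"op": "drive_tool", "data": {"xyz": [[0,0,-20],[0,0,-40],[0,0,-55],[0,0,-66],[0,0,-66],[0,0,-66],[0,0,-66],[0,0,-66],[0,0,-66],[0,0,-66]], "yaw": [0,0,0,0,0,0,0,0,0,0]}}

```text
clock: 3.2
position: [429.2, 350.6, 34.4]
tool_rot: [0.0, -0.326, 0.945, 0.0]
wrist_force: [0.2, 0.9, -1.2]
width: 39.9
finger_force: 0.0
```

Request:
{"op": "drive_tool", "data": {"xyz": [[0,0,0],[0,0,0],[0,0,0],[0,0,0],[0,0,0],[0,0,0],[0,0,10],[0,0,30],[0,0,60],[0,0,80]], "yaw": [0,0,0,0,0,0,0,0,0,0], "hand": 1}}

```text
clock: 4.45
position: [429.5, 350.9, 115.9]
tool_rot: [0.001, -0.327, 0.945, 0.0]
wrist_force: [-0.8, -0.7, -0.4]
width: 13.8
finger_force: 58.6
```

Request:
{"op": "drive_tool", "data": {"xyz": [[10,-30,10],[25,-80,20],[40,-130,20],[55,-180,20],[75,-230,20],[90,-280,10],[110,-335,0],[130,-396,-14],[130,-396,-14],[130,-396,-14]], "yaw": [-0.15,-0.3,-0.45,-0.6,-0.655,-0.655,-0.655,-0.655,-0.655,-0.655]}}

```text
clock: 5.7
position: [558.8, -45.5, 100.3]
tool_rot: [-0.0, -0.005, 1.0, 0.0]
wrist_force: [-0.3, 1.0, -1.4]
width: 13.9
finger_force: 58.8
```

```bash
cat > snap.py <<'E'
import sys
from fit import *
k=sys.argv[1]
for n in("top","scene"):
    im,d=eyes.grab_frame(n); np.savez(f"{n}{k}.npz",im=im,d=d)
o=monitor.get_obs(); print(o['clock'],o['position'].round(1),o['wrist_force'].round(1),round(o['width'],1))
E
python3 snap.py 1
python3 - <<'E'
from fit import *
im=np.load("scene1.npz")['im']; u,v=map(int,proj("scene",(560,-60,60))); w,h=65,48
a=cv2.resize(im[v-h:v+h,u-w:u+w,::-1],None,fx=6,fy=6,interpolation=cv2.INTER_CUBIC); print(u-w,v-h); cv2.imwrite("pics/s1.png",a)
E
```

```text
5.8 [558.8 -44.3 100.6] [-0.4  0.6 -0.8] 14.0
147 157
```

View pics/s1.png

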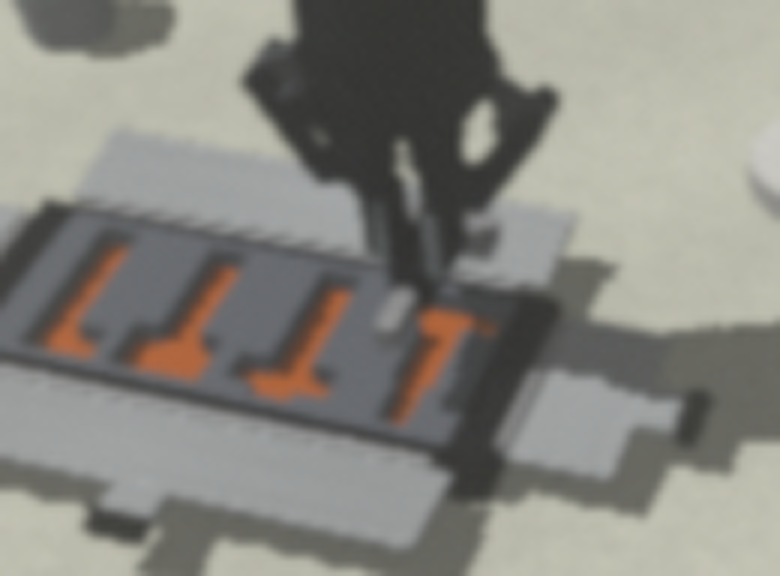

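s1: gripper holds the tee just above the tee cutout; stem tip at crop (395,310), crossbar end at (485,235), direction correct.

```bash
python3 - <<'E'
from fit import *
for k,n in((1,"scene"),):
    f=np.load(f"{n}{k}.npz"); im,d=f['im'].astype(float),f['d']; H=heights(n,d)
    m=(H[...,2]>52)&(im.mean(-1)>75)&(abs(H[...,0]-560)<70)&(abs(H[...,1]+45)<50)
    v,u=np.nonzero(m); 
    for a,b in sorted(zip(v,u)): print(b,a,H[a,b].round(),im[a,b].mean().round())
    print([np.round(proj(n,X),1) for X in boxpts((15,40,-5,5),66,80,(559,-45.3,.012))])
    print([np.round(proj(n,X),1) for X in boxpts((-40,-24,-22,22),66,80,(559,-45.3,.012))])
E
python3 - <<'E'
from fit import *
import itertools
print("refit top of remaining tools + bias check")
for n in("top","scene"):
    f=np.load(n+"1.npz"); print(n)
    for t,p in dict(cross=(589,381,-1.57),fork=(390,217,2.3)).items(): print(t,*tool_fit(n,f['im'],f['d'],t,p))
E
```

```text
233 83 [526.   4. 384.] 93.0
232 84 [530.   3. 384.] 77.0
232 85 [529.   2. 381.] 104.0
172 86 [600. -94. 398.] 83.0
231 86 [531.   1. 379.] 92.0
230 87 [533.  -1. 378.] 81.0
173 88 [602. -91. 395.] 77.0
229 88 [537.  -1. 378.] 79.0
173 89 [599. -94. 391.] 95.0
228 89 [535.  -4. 374.] 87.0
174 90 [603. -90. 392.] 78.0
227 90 [540.  -5. 374.] 103.0
174 91 [601. -91. 389.] 95.0
225 91 [539.  -9. 371.] 82.0
226 91 [539.  -7. 371.] 114.0
174 92 [599. -93. 385.] 117.0
175 92 [603. -88. 388.] 78.0
224 92 [540. -12. 369.] 98.0
174 93 [596. -95. 382.] 139.0
175 93 [599. -91. 384.] 95.0
223 93 [538. -15. 366.] 91.0
175 94 [598. -92. 381.] 118.0
176 94 [602. -87. 383.] 81.0
223 94 [536. -16. 362.] 83.0
175 95 [598. -92. 379.] 143.0
176 95 [598. -90. 379.] 103.0
224 95 [543. -11. 364.] 95.0
176 96 [600. -89. 378.] 127.0
177 96 [600. -87. 378.] 90.0
177 97 [601. -87. 376.] 119.0
178 97 [603. -83. 378.] 86.0
177 98 [599. -88. 373.] 150.0
178 98 [601. -85. 375.] 117.0
179 98 [602. -82. 376.] 82.0
225 98 [548.  -7. 360.] 103.0
178 99 [600. -85. 372.] 146.0
179 99 [602. -82. 373.] 109.0
180 99 [604.
[... 19563 characters left out ...]
.  66.] 100.0
[array([213.4, 207.6]), array([209.7, 214.1]), array([213.4, 214.9]), array([217. , 208.3]), array([212.9, 203.5]), array([209.1, 210. ]), array([212.9, 210.8]), array([216.6, 204.3])]
[array([215.1, 192.9]), array([212.9, 196.7]), array([228.6, 199.8]), array([230.6, 195.9]), array([214.6, 188.9]), array([212.4, 192.7]), array([228.2, 195.7]), array([230.3, 191.8])]
refit top of remaining tools + bias check
top
cross [589.2941508  382.23685783  -1.57159957] 0.13358174755586594
fork [389.69071659 218.67144397   2.30357915] 0.09668787098463687
scene
cross [588.79845547 380.05766331  -1.55977653] 0.2379815269272334
fork [389.30881312 215.45664811   2.35973637] 0.31044970460199006
```

Run:
```python
from fit import *
for n in("top","scene"):
    im=np.load(n+"0.npz")['im'].astype(float)
    roi=roi_of(n,(562,-131,20),80); u,v,w,h=roi; I=im[v:v+h,u:u+w]; D=I[...,0]-I[...,2]
    print(n,np.percentile(D,[50,90,95,99]), (D>60).sum())
    for lo,sp in((10,50),(20,100),(30,60)):
        obs=np.clip((D-lo)/sp,0,1)
        # blur model a little for the picture's softness
        for bl in(0,.7):
            g=(lambda m:cv2.GaussianBlur(m,(0,0),bl)) if bl else (lambda m:m)
            p,c=opt(lambda p:np.mean((obs-g(cut_mask(n,p,roi)))**2)/obs.mean(),(562,-131,.015)); print(lo,sp,bl,p.round(3),round(c,3))
```

```text
top [ 18.  20.  20. 116.] 518
10 50 0 [ 5.60317e+02 -1.29809e+02  1.10000e-02] 0.137
10 50 0.7 [ 5.60650e+02 -1.29446e+02  1.50000e-02] 0.137
20 100 0 [ 5.60245e+02 -1.29877e+02  7.00000e-03] 0.244
20 100 0.7 [ 5.60104e+02 -1.29231e+02  1.20000e-02] 0.184
30 60 0 [ 5.60223e+02 -1.29754e+02  7.00000e-03] 0.206
30 60 0.7 [ 5.60122e+02 -1.29112e+02  1.20000e-02] 0.161
scene [12. 13. 13. 69.] 247
10 50 0 [ 5.65295e+02 -1.29625e+02  1.60000e-02] 0.057
10 50 0.7 [ 5.65304e+02 -1.29641e+02  1.50000e-02] 0.049
20 100 0 [ 5.64953e+02 -1.29806e+02  6.00000e-03] 0.7
20 100 0.7 [ 5.64702e+02 -1.29728e+02  3.00000e-03] 0.515
30 60 0 [ 5.64370e+02 -1.29727e+02  6.00000e-03] 0.473
30 60 0.7 [ 5.64901e+02 -1.29613e+02  6.00000e-03] 0.344
```

Request:
{"op": "drive_tool", "data": {"xyz": [[1,0,-10],[1,0,-20],[1,0,-30],[1,0,-35],[1,0,-38],[1,0,-40],[1,0,-41],[1,0,-42],[1,0,-43],[1,0,-43]], "yaw": [0,0,0,0,0,0,0,0,0,0]}}

```text
clock: 7.05
position: [560.1, -45.4, 57.3]
tool_rot: [0.0, -0.005, 1.0, -0.0]
wrist_force: [-0.2, 0.7, -0.7]
width: 13.9
finger_force: 58.9
```

Request:
{"op": "drive_tool", "data": {"xyz": [[0,0,-2],[0,0,-3],[0,0,-4],[0,0,-5],[0,0,-6],[0,0,-6.5],[0,0,-7],[0,0,-7],[0,0,-7],[0,0,-7]], "yaw": [0,0,0,0,0,0,0,0,0,0]}}

```text
clock: 8.3
position: [560.1, -45.4, 50.6]
tool_rot: [0.0, -0.005, 1.0, -0.0]
wrist_force: [-3.0, 1.0, 5.9]
width: 14.2
finger_force: 59.5
```

Request:
{"op": "drive_tool", "data": {"xyz": [[0,0,0],[0,0,0],[0,0,0],[0,0,15],[0,0,35],[0,0,60],[-20,30,80],[-40,60,90],[-60,100,90],[-80,150,90]], "yaw": [0,0,0,0,0,0,0.187,0.374,0.56,0.74], "hand": 0.06}}

```text
clock: 9.55
position: [480.0, 105.4, 141.6]
tool_rot: [0.001, -0.369, 0.93, -0.0]
wrist_force: [0.5, 0.2, -0.7]
width: 40.2
finger_force: 0.0
```

```bash
python3 snap.py 2
cat > look.py <<'E'
import sys
from fit import *
k=sys.argv[1]
for n in("top","scene"):
    f=np.load(n+k+".npz")
    for a in sys.argv[2:]:
        t,x,y,th,zb=a.split(','); p,c=tool_fit(n,f['im'],f['d'],t,(float(x),float(y),float(th)),float(zb),thr=7 if float(zb)==0 else 16)
        print(n,t,p.round(2),round(c,2))
E
python3 look.py 2 fork,389.6,218,2.3,0 cross,589,381,-1.57,0
python3 - <<'E'
from fit import *
for n in("top","scene"):
    im=np.load(n+"2.npz")['im']; H=heights(n,np.load(n+"2.npz")['d'])
    dark=(im.max(-1)<45)&(np.hypot(H[...,0]-560,H[...,1]+46)<25)&(H[...,2]>30)&(H[...,2]<60)
    print(n,dark.sum(),H[dark].mean(0).round(1),np.median(H[dark][:,2]))
E
```

```text
9.65 [478.1 108.2 141.4] [ 0.3 -0.4 -0.5] 40.0
top fork [387.   215.4    2.25] inf
top cross [588.93 382.17  -1.57] 0.14
scene fork [389.53 214.99   2.33] 0.31
scene cross [589.   380.05  -1.56] 0.24
top 52 [553.8 -44.7  39.4] 39.91734572846302
scene 0 [nan nan nan] nanfit.py:48: RuntimeWarning: divide by zero encountered in scalar divide
  return opt(lambda p:np.mean((obs-tool_mask(n,name,p,roi,zb))**2)/obs.mean(),p0)
  np.max(np.abs(fsim[0] - fsim[1:])) <= fatol):
<stdin>:5: RuntimeWarning: Mean of empty slice.
  ret = um.true_divide(
  return _methods._mean(a, axis=axis, dtype=dtype,
  ret = ret.dtype.type(ret / rcount)
```

Request:
{"op": "drive_tool", "data": {"xyz": [[-20,25,-5],[-40,50,-10],[-60,75,-15],[-80,100,-20],[-90.5,113.7,-25],[-90.5,113.7,-30],[-90.5,113.7,-35],[-90.5,113.7,-40],[-90.5,113.7,-40],[-90.5,113.7,-40]], "yaw": [0.18,0.36,0.54,0.72,0.9,1.08,1.26,1.44,1.553,1.553]}}

```text
clock: 10.9
position: [390.3, 218.2, 101.0]
tool_rot: [-0.0, 0.913, -0.408, 0.0]
wrist_force: [-0.8, -0.1, -0.6]
width: 40.3
finger_force: 0.0
```

Request:
{"op": "drive_tool", "data": {"xyz": [[0,0,-20],[0,0,-40],[0,0,-55],[0,0,-66],[0,0,-66],[0,0,-66],[0,0,-66],[0,0,-66],[0,0,-66],[0,0,-66]], "yaw": [0,0,0,0,0,0,0,0,0,0]}}

```text
clock: 12.15
position: [389.6, 218.3, 34.4]
tool_rot: [-0.0, 0.913, -0.407, 0.0]
wrist_force: [-1.3, 0.2, -0.8]
width: 40.0
finger_force: 0.0
```

Request:
{"op": "drive_tool", "data": {"xyz": [[0,0,0],[0,0,0],[0,0,0],[0,0,0],[0,0,0],[0,0,0],[0,0,10],[0,0,30],[0,0,60],[0,0,80]], "yaw": [0,0,0,0,0,0,0,0,0,0], "hand": 1}}

```text
clock: 13.4
position: [389.9, 218.4, 115.8]
tool_rot: [-0.0, 0.913, -0.407, 0.0]
wrist_force: [0.7, 0.1, -0.9]
width: 14.0
finger_force: 58.7
```

Request:
{"op": "drive_tool", "data": {"xyz": [[17,-38,10],[34,-76,20],[51,-114,20],[68,-152,20],[85,-190,20],[102,-228,20],[119,-266,20],[136,-304,20],[153,-342,10],[170.6,-376,0]], "yaw": [-0.18,-0.36,-0.54,-0.72,-0.9,-1.08,-1.26,-1.44,-1.62,-1.8]}}

```text
clock: 14.65
position: [560.6, -159.2, 114.5]
tool_rot: [0.0, -0.246, 0.969, -0.0]
wrist_force: [1.3, 0.8, -1.3]
width: 14.1
finger_force: 58.7
```

Request:
{"op": "drive_tool", "data": {"xyz": [[0,0,0],[0,0,-5],[0,0,-10],[0,0,-14],[0,0,-14],[0,0,-14],[0,0,-14],[0,0,-14],[0,0,-14],[0,0,-14]], "yaw": [-0.18,-0.36,-0.49,-0.49,-0.49,-0.49,-0.49,-0.49,-0.49,-0.49]}}

```text
clock: 15.9
position: [560.2, -157.7, 100.3]
tool_rot: [0.0, -0.007, 1.0, -0.0]
wrist_force: [0.1, 0.3, -0.9]
width: 14.3
finger_force: 58.8
```

```bash
python3 snap.py 3
cat > tip.py <<'E'
import sys
from fit import *
# held tool: fit x,y shift (scene) of the whole tool model at height zb, comparing only bright pixels in front (x> X+15)
k,t,X,Y,th,zb=sys.argv[1],sys.argv[2],*map(float,sys.argv[3:])
n="scene"; f=np.load(n+k+".npz"); H=heights(n,f['d']); im=f['im'].astype(float)
roi=roi_of(n,(X,Y,zb+7),30); u,v,w,h=roi
sl=np.s_[v:v+h,u:u+w]
obs=((H[...,2]>zb-6)&(H[...,2]<zb+18)&(im.mean(-1)>70)&(H[...,0]>X+18)&(abs(H[...,1]-Y)<35))[sl].astype(float)
front=[b for b in S[t] if b[1]>20]; front=[(max(b[0],18),b[1],b[2],b[3]) for b in front]
p,c=opt(lambda p:np.mean((obs-area(fill(n,[boxpts(b,zb,zb+14,(p[0],p[1],th)) for b in front],roi),roi))**2)/obs.mean()+ (p[2]-th)**2,(X,Y,th),(4,4,.01))
print(p.round(2),round(c,3),obs.sum())
E
python3 tip.py 1 tee 559 -45.3 .012 66; python3 tip.py 3 fork 560.2 -157.6 .013 66
```

```text
16.0 [ 560.2 -157.7  100.3] [-0.1 -0.5 -0.8] 13.7
[ 5.607e+02 -4.667e+01  2.000e-02] 0.118 61.0
[ 5.6191e+02 -1.5956e+02  1.0000e-02] 0.05 149.0
```

Request:
{"op": "drive_tool", "data": {"xyz": [[0,0,-10],[0,0,-20],[0,0,-30],[0,0,-35],[0,0,-38],[0,0,-40],[0,0,-41],[0,0,-42],[0,0,-43],[0,0,-43]], "yaw": [0,0,0,0,0,0,0,0,0,0]}}

```text
clock: 17.25
position: [560.4, -157.7, 61.6]
tool_rot: [0.001, -0.007, 1.0, -0.001]
wrist_force: [-16.7, 5.4, 49.4]
width: 13.8
finger_force: 64.9
```

Request:
{"op": "drive_tool", "data": {"xyz": [[0,0,5],[-1.5,0,6],[-1.5,0,6],[-1.5,0,4],[-1.5,0,3],[-1.5,0,2],[-1.5,0,1],[-1.5,0,1],[-1.5,0,1],[-1.5,0,1]], "yaw": [0,0,0,0,0,0,0,0,0,0]}}

```text
clock: 18.5
position: [558.9, -157.8, 62.0]
tool_rot: [0.001, -0.007, 1.0, -0.001]
wrist_force: [-15.9, 5.6, 48.5]
width: 13.8
finger_force: 64.9
```

```bash
python3 -c "
from rig import monitor
o=monitor.get_obs(); print(o['position'],o['wrist_force'],o['ft_torque'])"
```

```text
[ 558.90139291 -157.7975284    62.00133375] [-15.9155467    5.63841278  48.49222297] [ 1.24174771  3.42030761 -0.01532064]
```

Request:
{"op": "drive_tool", "data": {"xyz": [[0,0,6],[3,1,7],[3,1,7],[3,1,5],[3,1,4],[3,1,3],[3,1,2],[3,1,2],[3,1,2],[3,1,2]], "yaw": [0,0,0,0,0,0,0,0,0,0]}}

```text
clock: 19.75
position: [561.8, -156.7, 60.4]
tool_rot: [0.0, -0.007, 1.0, -0.0]
wrist_force: [-0.9, 0.2, -1.5]
width: 13.9
finger_force: 58.8
```

Request:
{"op": "drive_tool", "data": {"xyz": [[0,0,-2],[0,0,-4],[0,0,-6],[0,0,-8],[0,0,-9],[0,0,-9.5],[0,0,-10],[0,0,-10],[0,0,-10],[0,0,-10]], "yaw": [0,0,0,0,0,0,0,0,0,0]}}

```text
clock: 21.0
position: [561.8, -156.7, 50.6]
tool_rot: [0.0, -0.007, 1.0, -0.0]
wrist_force: [-2.1, 1.2, 5.6]
width: 13.7
finger_force: 59.6
```

Request:
{"op": "drive_tool", "data": {"xyz": [[0,0,0],[0,0,0],[0,0,0],[0,0,15],[0,0,35],[0,0,60],[0,50,80],[0,100,90],[0,150,90],[0,200,90]], "yaw": [0,0,0,0,0,0,-0.18,-0.36,-0.54,-0.72], "hand": 0.06}}

```text
clock: 22.25
position: [562.0, 44.8, 141.7]
tool_rot: [0.001, 0.349, 0.937, 0.0]
wrist_force: [0.5, -1.1, 0.1]
width: 40.0
finger_force: 0.0
```

Request:
{"op": "drive_tool", "data": {"xyz": [[4,50,0],[8,100,0],[12,150,0],[16,200,0],[20,250,0],[24,300,-10],[27.5,338.6,-20],[27.5,338.6,-30],[27.5,338.6,-40],[27.5,338.6,-40]], "yaw": [-0.18,-0.36,-0.54,-0.72,-0.864,-0.864,-0.864,-0.864,-0.864,-0.864]}}

```text
clock: 23.5
position: [588.9, 380.4, 99.8]
tool_rot: [-0.0, 0.708, 0.707, -0.001]
wrist_force: [0.1, -0.3, 0.1]
width: 40.1
finger_force: 0.0
```

```bash
python3 snap.py 4; python3 look.py 4 cross,589,381,-1.57,0
python3 - <<'E'
from fit import *
n="top"; im=np.load(n+"4.npz")['im']; H=heights(n,np.load(n+"4.npz")['d'])
for X,Y in((560,-45),(562,-157)):
    dark=(im.max(-1)<45)&(np.hypot(H[...,0]-X,H[...,1]-Y)<18)&(H[...,2]>30)
    print(dark.sum(),H[dark].mean(0).round(1),np.median(H[dark][:,2]).round(1))
a=ortho(n,im,480,640,-280,20,30,2.66); b=ortho(n,im,540,640,240,440,14,2.66)
cv2.imwrite("pics/c4.png",np.vstack([a[:,:532],b[:,:532]])[:598,:,::-1])
E
```

```text
23.6 [589.6 380.9 100.8] [ 0.6 -0.2  1. ] 40.4
top cross [589.62 383.23  -1.59] 0.69
scene cross [589.04 380.03  -1.56] 0.45
43 [557.  -44.3  40.3] 40.1
46 [ 557.6 -155.2   39.9] 40.5
```

View pics/c4.png

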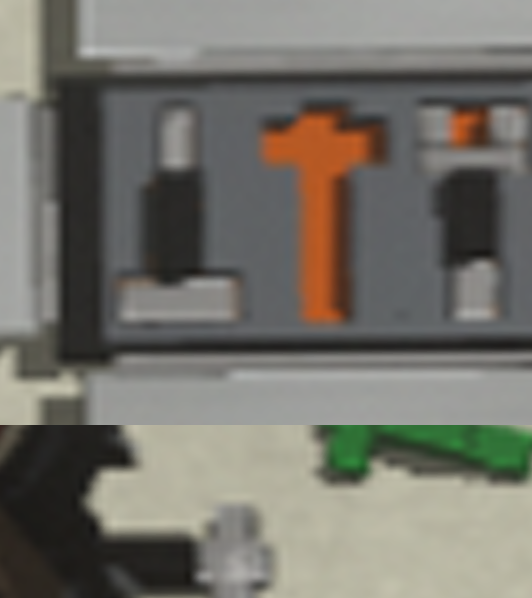

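c4: tee and fork sit in their cutouts, cross cutout (325,210) still empty; cross head at (235,560) unchanged. Grasp it.

Request:
{"op": "drive_tool", "data": {"xyz": [[0,0,-20],[0,0,-40],[0,0,-55],[0,0,-66],[0,0,-66],[0,0,-66],[0,0,-66],[0,0,-66],[0,0,-66],[0,0,-66]], "yaw": [0,0,0,0,0,0,0,0,0,0]}}

```text
clock: 24.85
position: [589.2, 381.9, 34.4]
tool_rot: [0.0, 0.707, 0.707, 0.0]
wrist_force: [-0.6, 0.2, 0.3]
width: 40.5
finger_force: 0.0
```

Request:
{"op": "drive_tool", "data": {"xyz": [[0,0,0],[0,0,0],[0,0,0],[0,0,0],[0,0,0],[0,0,0],[0,0,10],[0,0,30],[0,0,60],[0,0,80]], "yaw": [0,0,0,0,0,0,0,0,0,0], "hand": 1}}

```text
clock: 26.1
position: [589.4, 382.0, 115.8]
tool_rot: [0.0, 0.707, 0.707, 0.0]
wrist_force: [-0.4, 0.4, -0.9]
width: 13.7
finger_force: 59.1
```

Request:
{"op": "drive_tool", "data": {"xyz": [[-3,-50,10],[-6,-100,20],[-9,-150,20],[-12,-200,20],[-15,-250,20],[-18,-300,20],[-21,-350,20],[-24,-400,20],[-27,-450,10],[-28.2,-483,0]], "yaw": [0.18,0.36,0.54,0.72,0.9,1.08,1.26,1.44,1.585,1.585]}}

```text
clock: 27.35
position: [560.7, -103.3, 114.5]
tool_rot: [0.0, -0.007, 1.0, -0.0]
wrist_force: [1.2, 0.1, -1.2]
width: 14.2
finger_force: 59.1
```

Request:
{"op": "drive_tool", "data": {"xyz": [[0,0,-5],[0,0,-14],[0,0,-14],[0,0,-14],[0,0,-14],[0,0,-14],[0,0,-14],[0,0,-14],[0,0,-14],[0,0,-14]], "yaw": [0,0,0,0,0,0,0,0,0,0]}}

```text
clock: 28.6
position: [561.0, -101.1, 100.3]
tool_rot: [-0.0, -0.007, 1.0, -0.0]
wrist_force: [-0.1, -0.3, -1.4]
width: 14.0
finger_force: 59.1
```

```bash
python3 snap.py 5; python3 tip.py 5 cross 561 -101 .014 66
```

```text
28.7 [ 561.  -101.1  100.3] [ 0.6 -0.4 -0.3] 13.5
[ 5.6406e+02 -1.0309e+02  2.0000e-02] 0.072 154.0
```

Request:
{"op": "drive_tool", "data": {"xyz": [[-1.3,0.5,-10],[-1.3,0.5,-20],[-1.3,0.5,-30],[-1.3,0.5,-35],[-1.3,0.5,-37],[-1.3,0.5,-38],[-1.3,0.5,-39],[-1.3,0.5,-40],[-1.3,0.5,-40],[-1.3,0.5,-40]], "yaw": [0,0,0,0,0,0,0,0,0,0]}}

```text
clock: 29.95
position: [560.1, -100.7, 60.4]
tool_rot: [0.0, -0.007, 1.0, -0.0]
wrist_force: [2.2, -0.9, -1.5]
width: 14.0
finger_force: 59.1
```

Request:
{"op": "drive_tool", "data": {"xyz": [[0.4,0,-2],[0.4,0,-4],[0.4,0,-6],[0.4,0,-8],[0.4,0,-9],[0.4,0,-9.5],[0.4,0,-10],[0.4,0,-10],[0.4,0,-10],[0.4,0,-10]], "yaw": [0,0,0,0,0,0,0,0,0,0]}}

```text
clock: 31.2
position: [560.2, -100.6, 50.5]
tool_rot: [0.0, -0.007, 1.0, -0.0]
wrist_force: [0.7, 1.0, 5.5]
width: 13.9
finger_force: 59.8
```

Request:
{"op": "drive_tool", "data": {"xyz": [[0,0,0],[0,0,0],[0,0,0],[0,0,15],[0,0,35],[0,0,60],[-50,-12,80],[-100,-24,80],[-127.5,-30.5,60],[-127.5,-30.5,50]], "yaw": [0,0,0,0,0,0,0,0,0,0], "hand": 0.06}}

```text
clock: 32.45
position: [431.0, -131.2, 100.7]
tool_rot: [-0.0, -0.006, 1.0, 0.0]
wrist_force: [0.5, -0.1, -0.4]
width: 40.1
finger_force: 0.0
```

```bash
python3 snap.py 6
python3 - <<'E'
from fit import *
n="top"; im=np.load(n+"6.npz")['im']; H=heights(n,np.load(n+"6.npz")['d'])
for X,Y in((560,-45),(562,-157),(560,-101)):
    dark=(im.max(-1)<45)&(np.hypot(H[...,0]-X,H[...,1]-Y)<18)&(H[...,2]>30)
    print(dark.sum(),H[dark].mean(0).round(1),np.median(H[dark][:,2]).round(1))
im0=np.load(n+"0.npz")['im']; H0=heights(n,np.load(n+"0.npz")['d'])
for X,Y in((432.6,-131),(688.5,-127.4),(557.4,76.7),(563.6,-335.3)):
    dark=(im0.max(-1)<45)&(np.hypot(H0[...,0]-X,H0[...,1]-Y)<18)&(H0[...,2]>12)
    print(dark.sum(),H0[dark].mean(0).round(1))
a=ortho(n,im,400,720,-360,100,30,1.7); cv2.imwrite("pics/c6.png",a[:,:,::-1])
E
```

```text
32.55 [ 432.9 -131.2  100.4] [0.4 0.7 0.5] 40.4
42 [557.  -44.5  39.9] 39.9
50 [ 558.6 -155.7   38.6] 38.9
44 [ 557.5 -100.    40.4] 40.7
24 [ 432.9 -131.3   39.2]
16 [ 687.3 -127.9   34.5]
21 [555.9  74.8  28.3]
14 [ 560.7 -336.1   30.8]
```

View pics/c6.png

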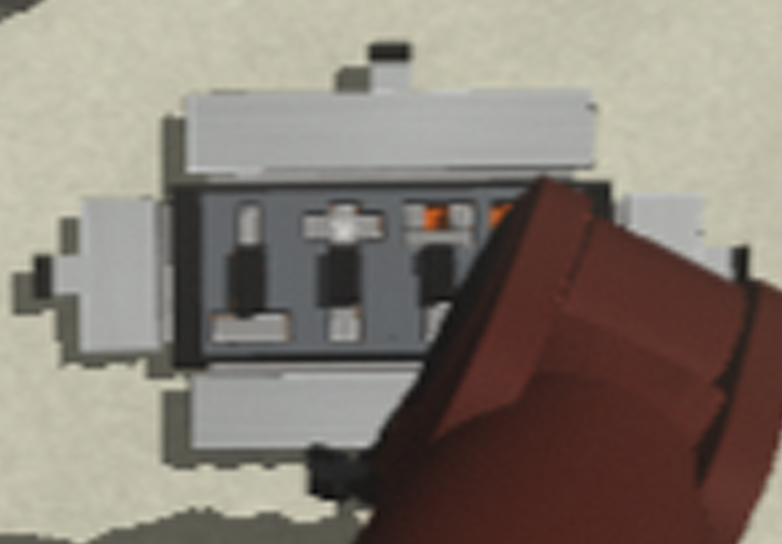

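c6: tee, cross, fork seated at (250,275), (340,275), (440,275); bars at (390,52), (42,278), (740,262), near bar under the gripper. Now the near panel.

Request:
{"op": "drive_tool", "data": {"xyz": [[0,0,-20],[0,0,-40],[0,0,-55],[0,0,-65],[0,0,-71],[0,0,-71],[0,0,-71],[0,0,-71],[0,0,-71],[0,0,-71]], "yaw": [0,0,0,0,0,0,0,0,0,0]}}

```text
clock: 33.8
position: [432.7, -131.2, 29.4]
tool_rot: [0.0, -0.007, 1.0, -0.0]
wrist_force: [0.3, -0.2, 0.0]
width: 40.2
finger_force: 0.0
```

Request:
{"op": "drive_tool", "data": {"xyz": [[0,0,0],[0,0,0],[0,0,0],[0,0,0],[0,0,0],[0,0,0],[0,0,0],[0,0,0],[0,0,0],[0,0,0]], "yaw": [0,0,0,0,0,0,0,0,0,0], "hand": 1}}

```text
clock: 35.05
position: [432.6, -131.3, 29.3]
tool_rot: [-0.0, -0.007, 1.0, -0.0]
wrist_force: [-2.1, -4.4, 1.5]
width: 22.6
finger_force: 58.7
```

Request:
{"op": "drive_tool", "data": {"xyz": [[0.9,0,11.3],[3.5,0,22.2],[7.8,0.1,32.7],[13.8,0.2,42.3],[21.1,0.3,50.9],[29.7,0.4,58.2],[39.3,0.6,64.2],[49.8,0.7,68.5],[60.7,0.9,71.1],[72,1,72]], "yaw": [0,0,0,0,0,0,0,0,0,0]}}

```text
clock: 36.3
position: [502.9, -130.3, 100.6]
tool_rot: [-0.002, -0.007, 1.0, -0.0]
wrist_force: [-6.6, -7.5, -1.4]
width: 22.5
finger_force: 59.6
```

Request:
{"op": "drive_tool", "data": {"xyz": [[1,0,0],[2,0,0],[2,0,0],[2,0,0],[2,0,0],[2,0,0],[2,0,0],[2,0,0],[2,0,0],[2,0,0]], "yaw": [0,0,0,0,0,0,0,0,0,0]}}

```text
clock: 37.55
position: [504.9, -130.3, 100.6]
tool_rot: [-0.002, -0.007, 1.0, -0.0]
wrist_force: [-5.3, -6.9, 0.8]
width: 22.0
finger_force: 59.8
```

Request:
{"op": "drive_tool", "data": {"xyz": [[-2,0,0],[-2,0,0],[-2,0,0],[-2,0,15],[-2,0,40],[-2,0,70],[0,30,80],[10,70,80],[20,110,60],[30,150,40]], "yaw": [0,0,0,0,0,0,-0.18,-0.36,-0.54,-0.72], "hand": 0.06}}

```text
clock: 38.8
position: [537.5, 21.2, 142.3]
tool_rot: [0.001, 0.348, 0.937, 0.0]
wrist_force: [-0.2, 0.1, 0.5]
width: 39.9
finger_force: 0.0
```

Request:
{"op": "drive_tool", "data": {"xyz": [[10,30,-20],[20.4,56,-40],[20.4,56,-40],[20.4,56,-40],[20.4,56,-50],[20.4,56,-60],[20.4,56,-80],[20.4,56,-100],[20.4,56,-112],[20.4,56,-112]], "yaw": [-0.18,-0.36,-0.54,-0.72,-0.85,-0.85,-0.85,-0.85,-0.85,-0.85]}}

```text
clock: 40.05
position: [556.5, 75.9, 28.8]
tool_rot: [-0.001, 0.701, 0.713, -0.0]
wrist_force: [-0.3, -1.3, 0.4]
width: 40.4
finger_force: 0.0
```

Request:
{"op": "drive_tool", "data": {"xyz": [[0,0,0],[0,0,0],[0,0,0],[0,0,0],[0,0,0],[0,0,0],[0,0,0],[0,0,0],[0,0,0],[0,0,0]], "yaw": [0,0,0,0,0,0,0,0,0,0], "hand": 1}}

```text
clock: 41.3
position: [559.3, 76.0, 30.6]
tool_rot: [0.001, 0.702, 0.713, 0.002]
wrist_force: [5.5, 1.0, -0.8]
width: 22.2
finger_force: 58.8
```

Request:
{"op": "drive_tool", "data": {"xyz": [[2,-0.9,11.3],[2,-3.5,22.2],[2,-7.8,32.7],[2,-13.8,42.3],[2.2,-21.1,50.9],[2.4,-29.7,58.2],[2.6,-39.3,64.2],[2.7,-49.8,68.5],[2.9,-60.7,71.1],[3,-72,72]], "yaw": [0,0,0,0,0,0,0,0,0,0]}}

```text
clock: 42.55
position: [560.4, 4.5, 102.0]
tool_rot: [-0.0, 0.701, 0.713, 0.001]
wrist_force: [2.6, 4.9, -7.9]
width: 21.7
finger_force: 59.2
```

Request:
{"op": "drive_tool", "data": {"xyz": [[0,-1,0],[0,-2,0],[0,-2,0],[0,-2,0],[0,-2,0],[0,-2,0],[0,-2,0],[0,-2,0],[0,-2,0],[0,-2,0]], "yaw": [0,0,0,0,0,0,0,0,0,0]}}

```text
clock: 43.8
position: [560.4, 2.6, 102.0]
tool_rot: [0.0, 0.702, 0.713, 0.001]
wrist_force: [2.2, 4.7, 1.0]
width: 21.2
finger_force: 59.0
```

Request:
{"op": "drive_tool", "data": {"xyz": [[0,1,0],[0,1,0],[0,1,0],[0,1,15],[0,1,40],[0,1,70],[0,-50,80],[1,-100,80],[2,-150,80],[3,-200,80]], "yaw": [0,0,0,0,0,0,0,0,0,0], "hand": 0.06}}

```text
clock: 45.05
position: [563.1, -199.9, 182.6]
tool_rot: [0.001, 0.702, 0.712, 0.0]
wrist_force: [0.3, -0.3, -0.1]
width: 40.1
finger_force: 0.0
```

Request:
{"op": "drive_tool", "data": {"xyz": [[0,-50,0],[0,-100,0],[0,-137.5,-40],[0,-137.5,-80],[0,-137.5,-110],[0,-137.5,-130],[0,-137.5,-145],[0,-137.5,-152],[0,-137.5,-152],[0,-137.5,-152]], "yaw": [0,0,0,0,0,0,0,0,0,0]}}

```text
clock: 46.3
position: [563.5, -336.0, 30.2]
tool_rot: [0.001, 0.702, 0.712, 0.0]
wrist_force: [-0.0, -0.0, 0.0]
width: 40.1
finger_force: 0.0
```

Request:
{"op": "drive_tool", "data": {"xyz": [[0,0,0],[0,0,0],[0,0,0],[0,0,0],[0,0,0],[0,0,0],[0,0,0],[0,0,0],[0,0,0],[0,0,0]], "yaw": [0,0,0,0,0,0,0,0,0,0], "hand": 1}}

```text
clock: 47.55
position: [564.4, -336.0, 30.3]
tool_rot: [0.001, 0.702, 0.713, 0.001]
wrist_force: [6.5, 1.8, 4.6]
width: 22.5
finger_force: 58.9
```

Request:
{"op": "drive_tool", "data": {"xyz": [[1,0.9,11.3],[1,3.5,22.2],[1,7.8,32.7],[1,13.8,42.3],[0.8,21.1,50.9],[0.6,29.7,58.2],[0.5,39.3,64.2],[0.4,49.8,68.5],[0.2,60.7,71.1],[0,72,72]], "yaw": [0,0,0,0,0,0,0,0,0,0]}}

```text
clock: 48.8
position: [563.5, -264.6, 101.2]
tool_rot: [0.001, 0.702, 0.712, -0.001]
wrist_force: [6.2, -4.3, -8.6]
width: 21.8
finger_force: 59.1
```

Request:
{"op": "drive_tool", "data": {"xyz": [[0,1,0],[0,2,0],[0,2,0],[0,2,0],[0,2,0],[0,2,0],[0,2,0],[0,2,0],[0,2,0],[0,2,0]], "yaw": [0,0,0,0,0,0,0,0,0,0]}}

```text
clock: 50.05
position: [563.6, -262.7, 101.3]
tool_rot: [0.001, 0.702, 0.712, -0.0]
wrist_force: [5.6, -2.9, -4.4]
width: 21.4
finger_force: 59.1
```

Request:
{"op": "drive_tool", "data": {"xyz": [[0,-1,0],[0,-1,0],[0,-1,0],[0,-1,15],[0,-1,40],[0,-1,70],[20,30,80],[50,60,80],[80,100,80],[110,134,80]], "yaw": [0,0,0,0,0,0,0.18,0.36,0.54,0.72], "hand": 0.06}}

```text
clock: 51.3
position: [674.0, -126.2, 182.8]
tool_rot: [0.001, 0.403, 0.915, 0.0]
wrist_force: [0.7, -0.9, 0.3]
width: 40.3
finger_force: 0.0
```

Request:
{"op": "drive_tool", "data": {"xyz": [[10,0,0],[15,0,-30],[15,0,-60],[15,0,-80],[15,0,-95],[15,0,-110],[15,0,-130],[15,0,-145],[15,0,-152],[15,0,-152]], "yaw": [0.18,0.36,0.54,0.72,0.85,0.85,0.85,0.85,0.85,0.85]}}

```text
clock: 52.55
position: [687.9, -127.5, 29.1]
tool_rot: [-0.0, -0.007, 1.0, 0.0]
wrist_force: [-0.8, -0.2, -0.4]
width: 39.9
finger_force: 0.0
```

Request:
{"op": "drive_tool", "data": {"xyz": [[0,0,0],[0,0,0],[0,0,0],[0,0,0],[0,0,0],[0,0,0],[0,0,0],[0,0,0],[0,0,0],[0,0,0]], "yaw": [0,0,0,0,0,0,0,0,0,0], "hand": 1}}

```text
clock: 53.8
position: [688.6, -128.1, 29.7]
tool_rot: [0.001, -0.007, 1.0, -0.0]
wrist_force: [2.1, -5.0, 2.3]
width: 22.7
finger_force: 58.9
```

Request:
{"op": "drive_tool", "data": {"xyz": [[-0.9,0,11.3],[-3.5,0,22.2],[-7.8,-0.1,32.7],[-13.8,-0.2,42.3],[-21.1,-0.3,50.9],[-29.7,-0.4,58.2],[-39.3,-0.6,64.2],[-49.8,-0.7,68.5],[-60.7,-0.9,71.1],[-72,-1,72]], "yaw": [0,0,0,0,0,0,0,0,0,0]}}

```text
clock: 55.05
position: [615.7, -129.0, 99.9]
tool_rot: [-0.0, -0.007, 1.0, -0.0]
wrist_force: [6.2, -7.6, -13.2]
width: 21.7
finger_force: 59.3
```

Request:
{"op": "drive_tool", "data": {"xyz": [[-1,0,0],[-2,0,0],[-2,0,0],[-2,0,0],[-2,0,0],[-2,0,0],[-2,0,0],[-2,0,0],[-2,0,0],[-2,0,0]], "yaw": [0,0,0,0,0,0,0,0,0,0]}}

```text
clock: 56.3
position: [614.0, -129.0, 100.1]
tool_rot: [-0.0, -0.007, 1.0, -0.0]
wrist_force: [4.7, -5.9, -11.7]
width: 22.2
finger_force: 59.4
```

Request:
{"op": "drive_tool", "data": {"xyz": [[1,0,0],[1,0,0],[1,0,0],[1,0,15],[1,0,40],[1,0,70],[-20,50,90],[-60,100,90],[-100,150,90],[-140,200,90]], "yaw": [0,0,0,0,0,0,0,0,0,0], "hand": 0.06}}

```text
clock: 57.55
position: [475.9, 69.2, 192.5]
tool_rot: [0.001, -0.007, 1.0, 0.0]
wrist_force: [0.9, 0.7, 0.7]
width: 39.9
finger_force: 0.0
```

Request:
{"op": "drive_tool", "data": {"xyz": [[-20,40,0],[-40,80,0],[-60,120,0],[-80,160,0],[-100,200,0],[-100,240,0],[-100,240,0],[-100,240,0],[-100,240,0],[-100,240,0]], "yaw": [0,0,0,0,0,0,0,0,0,0]}}

```text
clock: 58.8
position: [377.1, 307.1, 191.5]
tool_rot: [0.0, -0.007, 1.0, 0.0]
wrist_force: [-0.4, 0.4, -0.3]
width: 40.4
finger_force: 0.0
```

```bash
python3 snap.py 7
python3 - <<'E'
from fit import *
a=ortho("top",np.load("top7.npz")['im'],460,660,-290,30,40,2)
s=np.load("scene7.npz")['im']; u,v=map(int,proj("scene",(560,-130,50))); b=cv2.resize(s[v-45:v+45,u-80:u+80],None,fx=4,fy=4,interpolation=cv2.INTER_CUBIC)
b=cv2.resize(b,(640,360))[:190+0] if 0 else cv2.resize(b,(a.shape[1],200+0)) if 0 else b[60:260]
cv2.imwrite("pics/f7.png",np.vstack([a,cv2.resize(b,(a.shape[1],200))])[:,:,::-1])
E
```

```text
58.9 [377.1 307.3 191.4] [-0.3 -0.5 -0.2] 40.3
```

View pics/f7.png

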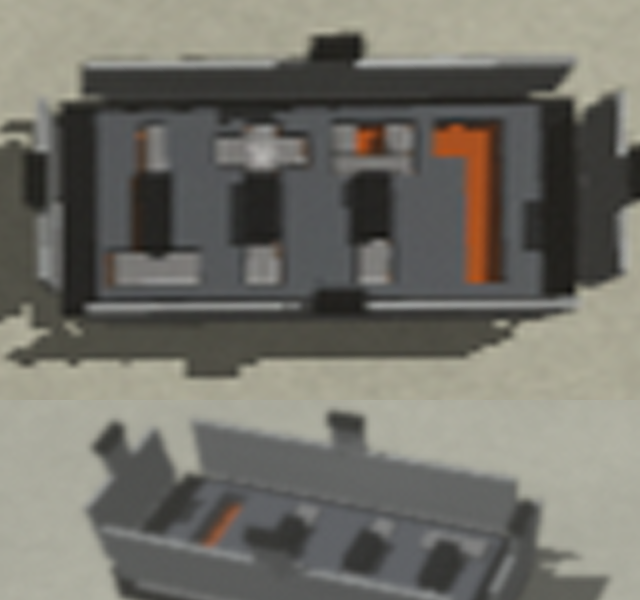

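f7: all four panels upright round tee, cross and fork. Quick numeric check of panels and tool heights.

Run:
```python
from fit import *
n="top"; f=np.load(n+"7.npz"); im=f['im']; H=heights(n,f['d'])
for nm,X,Y in(("near",504.5,-130),("far",616.5,-128.5),("left",558.5,4.7),("right",562.5,-263)):
    m=(im.max(-1)<60)&(np.hypot(H[...,0]-X,H[...,1]-Y)<25)&(H[...,2]>85); print(nm,m.sum(),(H[m].mean(0)-[X,Y,0]).round(1))
for X,Y in((560,-45),(562,-157),(560,-101)):
    d=(im.max(-1)<45)&(np.hypot(H[...,0]-X,H[...,1]-Y)<18)&(H[...,2]>30); print(np.median(H[d][:,2]).round(1),H[d].mean(0).round(1))
```

```text
near 34 [-4.2  1.2 99.5]
far 27 [  3.7  -1.1 100.9]
left 27 [ 0.8  9.4 99.9]
right 34 [ -1.3 -10.1  99.3]
40.4 [557.5 -47.1  40.4]
38.5 [ 558.9 -155.5   38.9]
39.5 [557.7 -99.5  39.3]
```

Left and right bars read ~10 mm outward, near the limit; push both to their stops with closed fingers.

Request:
{"op": "drive_tool", "data": {"xyz": [[20,-30,0],[40,-60,0],[60,-90,0],[80,-120,0],[100,-150,0],[120,-180,0],[140,-210,0],[160,-240,0],[181.6,-262,0],[181.6,-262,0]], "yaw": [-0.17,-0.34,-0.51,-0.68,-0.85,-1.02,-1.19,-1.36,-1.53,-1.57], "hand": 1}}

```text
clock: 60.15
position: [559.8, 43.7, 191.1]
tool_rot: [0.0, 0.704, 0.71, 0.0]
wrist_force: [-0.1, 1.0, -0.5]
width: -0.3
finger_force: 0.0
```

Request:
{"op": "drive_tool", "data": {"xyz": [[0,0,-20],[0,0,-40],[0,0,-60],[0,0,-75],[0,0,-86],[0,0,-86],[0,-5,-86],[0,-10,-86],[0,-13,-86],[0,-13,-86]], "yaw": [0,0,0,0,0,0,0,0,0,0]}}

```text
clock: 61.4
position: [558.6, 32.5, 105.5]
tool_rot: [0.0, 0.702, 0.712, 0.0]
wrist_force: [-0.2, 0.7, 0.7]
width: -0.3
finger_force: 0.0
```

Request:
{"op": "drive_tool", "data": {"xyz": [[0,-1,0],[0,-2,0],[0,-3,0],[0,-4,0],[0,-5,0],[0,-6,0],[0,-7,0],[0,-8,0],[0,-9,0],[0,-9,0]], "yaw": [0,0,0,0,0,0,0,0,0,0]}}

```text
clock: 62.65
position: [558.5, 23.6, 105.3]
tool_rot: [0.0, 0.702, 0.712, -0.0]
wrist_force: [0.3, 0.1, 0.2]
width: 0.0
finger_force: 0.3
```

Request:
{"op": "drive_tool", "data": {"xyz": [[0,-1,0],[0,-2,0],[0,-3,0],[0,-4,0],[0,-5,0],[0,-6,0],[0,-7,0],[0,-7,0],[0,-7,0],[0,-7,0]], "yaw": [0,0,0,0,0,0,0,0,0,0]}}

```text
clock: 63.9
position: [558.5, 20.0, 105.4]
tool_rot: [-0.002, 0.701, 0.713, 0.002]
wrist_force: [-0.3, 17.2, 2.6]
width: -0.2
finger_force: 8.7
```

Request:
{"op": "drive_tool", "data": {"xyz": [[0,12,0],[0,20,20],[0,20,60],[0,20,86],[0,-40,86],[0,-90,86],[0,-140,86],[2,-190,86],[3,-240,86],[4,-270,86]], "yaw": [0,0,0,0,0,0,0,0,0,0]}}

```text
clock: 65.15
position: [562.1, -255.9, 191.1]
tool_rot: [0.0, 0.702, 0.712, -0.001]
wrist_force: [-1.7, 0.0, -0.2]
width: 0.1
finger_force: 0.0
```

Request:
{"op": "drive_tool", "data": {"xyz": [[0,-30,0],[0,-52,0],[0,-52,0],[0,-52,-20],[0,-52,-45],[0,-52,-70],[0,-52,-86],[0,-52,-86],[0,-47,-86],[0,-42,-86]], "yaw": [0,0,0,0,0,0,0,0,0,0]}}

```text
clock: 66.4
position: [563.0, -295.1, 106.3]
tool_rot: [0.001, 0.702, 0.712, 0.0]
wrist_force: [-0.5, -0.7, 0.1]
width: -0.1
finger_force: 0.0
```

Request:
{"op": "drive_tool", "data": {"xyz": [[0,2,0],[0,4,0],[0,6,0],[0,8,0],[0,10,0],[0,12,0],[0,14,0],[0,16,0],[0,18,0],[0,19,0]], "yaw": [0,0,0,0,0,0,0,0,0,0]}}

```text
clock: 67.65
position: [562.6, -279.7, 105.6]
tool_rot: [0.002, 0.702, 0.712, -0.002]
wrist_force: [-1.2, -18.3, -5.3]
width: 0.4
finger_force: 9.1
```

Request:
{"op": "drive_tool", "data": {"xyz": [[0,-12,0],[0,-20,20],[0,-20,60],[0,-20,86],[-50,-20,86],[-100,-40,86],[-150,-60,86],[-200,-60,86],[-200,-60,86],[-200,-60,86]], "yaw": [0,0,0,0,0,0,0,0,0,0]}}

```text
clock: 68.9
position: [362.9, -336.4, 191.6]
tool_rot: [0.0, 0.702, 0.712, 0.0]
wrist_force: [0.5, -0.0, -1.1]
width: -0.3
finger_force: 0.0
```

```bash
python3 snap.py 8
python3 - <<'E'
from fit import *
for n in("top","scene"):
  for k in "78":
    f=np.load(n+k+".npz"); im=f['im']; H=heights(n,f['d'])
    for nm,X,Y in(("near",504.5,-131),("far",616.5,-129),("left",558.5,4.3),("right",562.5,-263.8)):
        m=(im.max(-1)<60)&(np.hypot(H[...,0]-X,H[...,1]-Y)<25)&(H[...,2]>88)&(H[...,2]<115); print(n,k,nm,m.sum(),(H[m].mean(0)-[X,Y,0]).round(1))
f=np.load("top8.npz");im=f['im'];H=heights("top",f['d'])
for X,Y in((560,-45),(562,-157),(560,-101)):
    d=(im.max(-1)<45)&(np.hypot(H[...,0]-X,H[...,1]-Y)<18)&(H[...,2]>30); print(np.median(H[d][:,2]).round(1),H[d].mean(0).round(1))
a=ortho("top",im,460,660,-300,40,40,2.2);cv2.imwrite("pics/f8.png",a[:,:,::-1])
E
```

```text
69.0 [ 363.5 -336.2  191.4] [-0.1  0.2  0.3] 0.1
top 7 near 32 [ -4.3   1.5 100.3]
top 7 far 27 [  3.7  -0.6 100.9]
top 7 left 27 [ 0.8  9.8 99.9]
top 7 right 32 [ -1.5  -9.6 100.1]
top 8 near 32 [ -4.3   1.5 100.4]
top 8 far 25 [  3.6  -1.  100.7]
top 8 left 33 [  0.7  -1.  100.1]
top 8 right 31 [ -2.    2.4 100.7]
scene 7 near 0 [nan nan nan]
scene 7 far 29 [12.7  2.6 99.1]
scene 7 left 8 [13.4 11.7 99.4]
scene 7 right 5 [ 7.2 -8.2 97.9]
scene 8 near 2 [ 7.   5.6 99.7]
scene 8 far 27 [13.2  3.2 99.4]
scene 8 left 13 [12.2  1.  99.8]
scene 8 right 0 [nan nan nan]
40.4 [557.9 -47.9  40.2]
39.4 [ 558.3 -155.5   39.1]
40.6 [557.2 -99.7  39.9]<stdin>:6: RuntimeWarning: Mean of empty slice.
  ret = um.true_divide(
```

View pics/f8.png

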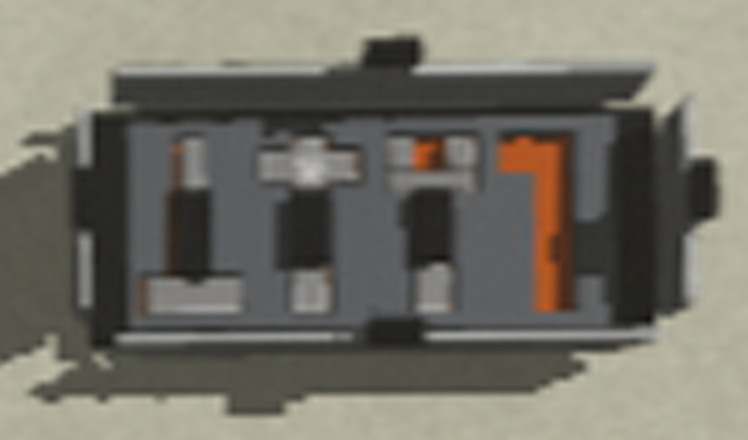

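f8: all panels upright; tee (190,225) sits ~1.5-2.5 mm to the right in its cutout, cross and fork centred. Check the tee's level before handing in.

Run:
```python
from fit import *
acc={}
for i in range(6):
    im,d=eyes.grab_frame("top"); H=heights("top",d)
    for nm,x,y in(("bar+y",-32,15),("bar0",-32,0),("bar-y",-32,-15),("stem",30,0),("grip",0,0)):
        for t,X,Y in(("tee",559.5,-46.5),):
            u,v=proj("top",(X+x,Y+y,30 if nm!="grip" else 40)); u,v=round(u),round(v); acc.setdefault((t,nm),[]).append(np.median(H[v-1:v+2,u-1:u+2,2]))
for k,a in acc.items(): print(k,np.mean(a).round(1))
p=tool_fit("top",im,d,"tee",(558.5,-46.5,.014),16,r=24)
roi=roi_of("top",(558.5,-46,30),24)
u,v,w,h=roi; Hs=heights("top",d)[v:v+h,u:u+w]; I=im[v:v+h,u:u+w].astype(float)
# steel + grip against grey foam: bright or dark pixels
m=((I.mean(-1)>115)|(I.max(-1)<45))&(abs(Hs[...,0]-559)<44)&(abs(Hs[...,1]+46)<27)
print(opt(lambda q:np.mean((m-tool_mask("top","tee",q,roi,16))**2)/m.mean(),(559,-46,.014),(3,3,.05)))
```

```text
('tee', 'bar+y') 29.9
('tee', 'bar0') 29.5
('tee', 'bar-y') 30.1
('tee', 'stem') 29.5
('tee', 'grip') 40.0
(array([ 5.60749471e+02, -4.84357309e+01, -3.01336672e-03]), np.float64(0.33142187404632567))
```

```bash
python3 -c "
from rig import bot
print(bot.close_job())"
```

```text
the job is handed in; nothing more can be done
None
```

I seated the tee, the cross and the fork in their cutouts, folded all four panels upright and handed the job in at about 69 s of the 205 s; no verdict came back. There was no hook on the bench. My last camera check showed the tools level on the floor and the panels at or near their stops, with the tee resting about 2 mm to one side of its cutout.

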